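Drive a lodged offcut out of a T-slot

ROBOT

A 6-joint arm with a two-finger parallel gripper is mounted at the origin on the work surface. World frame = base frame: x ahead of the robot, y to its left, z up, the work surface at z = 0. Lengths are in m, angles in rad, forces in N, time in s.
With the tool pointing down it reaches from about 0.35 to 0.725 m from the base axis. Payload 4.3 kg.
Tool frame: the origin (TCP) lies midway between the tips of the shut fingers; the grasp point (between the pads) lies 19 mm behind it; y points along the fingers, z is the direction in which the jaws open and shut, and the axes are right-handed (so a half turn about y gives the same grasp; the last joint's range is limited). The gripper opens to 85 mm and grips with 20 to 120 N. Pads are 22 mm wide; open, the fingers measure 114 mm over their backs; the gripper's body (76 mm by 85 mm) begins 54 mm behind the grasp point. The pads swing forward as they close: fully open they stand 13 mm farther back than shut.
Start: joints at [-1.322, 0.377, 0.081, 1.274, 0, 1.46], TCP at [0.202, -0.538, 0.231] pointing down, gripper open.
Joint ranges: [-2.72, 2.72], [-0.84, 1.66], [-1.02, 1.22], [-1.77, 2.12], [-1.37, 1.28], [-3.14, 3.14]. Speed limits (rad/s): [2.57, 2.57, 3.14, 3.14, 3.14, 3.14].

INTERFACE

Orientations are given as a unit quaternion [w, x, y, z].
In Python, from workcell import observe, imaging, ctrl gives the robot as it stands.
- The arm moves only by the tool step_arm, never from a script. Its argument "targets" is a list of rows, each an object with "hand": the finger opening in m, from 0 to 0.0854; "delta_pos": the shift along the tool's x, y, z in m, a list of three; "roll": the turn about the tool's y in rad. A call has 1 to 20 rows; each row is the pose to reach, as a shift and turn from the pose measured when the call began, along the tool's axes at that moment; what a row does not reach only later rows make up. A row lasts 1/10 s, in which the tool goes at most 50 mm and 8.59 degrees, less where a joint would pass 70% of its speed; a pose out of reach is approached as far as the arm can. A call with a gripper value outside its range is refused whole. The fingers move at their own pace and stop on an object; "force" is the grip in N (left out, the last holds). Time passes only in rows, so rows that repeat a pose let the fingers close. It gives the time, the measured TCP pose, the force and the opening at its end, in the units of the state.
- observe(): the state, without advancing time (a new reading comes with each control period).
- imaging.capture(name): name is "scene" or "top" or "wrist"; returns the picture (384x512x3 uint8, red, green, blue); there is no depth.
- imaging.get_calibration(name): a dict with "K" (3x3 intrinsics, pixels), "extrinsics" (4x4, takes a point from camera to world coordinates). Camera axes: x right, y up, looking along -z (the intrinsics and any distortion apply to the point x, -y, -z); pixel columns grow to the right and rows downward; lengths in m; the calibration is good to about 2 mm. A picture is of the moment at which its call begins: read the wrist's pose just before it. get_calibration takes no time and is no camera call; for the wrist camera it gives the pose at the moment of the call.
- ctrl.hand_in(): hands the job in, once; it reports no verdict.
The state is a dict: "time_s": time; "joints": joint angles; "qvel": joint speeds; "effort": joint torques, N m; "tool_pos": TCP position; "tool_rot": TCP orientation; "force": force on the tool from outside, world axes, zero at the start; "wrist_torque": the same for the moment, N m; "opening": finger opening in m.
Only numpy, scipy, OpenCV 4.12 (cv2) and the standard library are available. Lean on these libraries where they do the work, as an engineer would, in place of code of your own. Each camera call takes 0.05 s, during which the arm holds its last target.

TASK

A brass offcut is lodged under the lips of one slot of the T-slotted clamping plate. Lift the slot scraper out of the other slot, set it down to the slot floor behind the offcut (on the side of the closed end) and push it along until the offcut drops out of the open end into the chip trough, then let go and leave the scraper standing upright in that slot. The offcut is sharp, so keep the gripper off it, and do not disturb the clamping parts lying round the plate.

Things in the scene. Friction and masses are not known exactly. Their poses are not given: they have to be found in the camera images.
- plate: fixed grey cast-iron clamping plate on the bench, 200 mm (its x) by 300 mm (its y) by 70 mm high; origin at the centre of its underside, on the bench, z up. Two T-slots run along its y, centred at x = -45 and +45 mm. Both are closed at y = +150 mm by a blue strip 12 mm thick, as high as the plate, and open at y = -150 mm, where a grey chip trough is screwed on
- near_slot_mouth (a point): near slot, x = -45 mm: this point is the middle of its floor at the open end (plate y = -150 mm), 22 mm above the bench; axes as the plate's. The slot's mouth is 28 mm wide in the plate's top (70 mm high); from 22 to 42 mm high it widens to a 46 mm undercut
- far_slot_mouth (a point): far slot, x = +45 mm, of the same section: this point is the middle of its floor at the open end (plate y = -150 mm), 22 mm above the bench; axes as the plate's
- trough_mid (a point): chip trough on the plate's open end: this point is the middle of its floor, 4 mm above the bench, at plate x = 0, y = -222 mm. Inside it is 194 mm wide (x) and reaches from the plate's end to y = -292 mm; no wall towards the plate, the other three walls up to 42 mm high
- scraper_grip (a point): slot scraper, 156 mm tall, 0.28 to 0.44 kg, standing at the start in the slot without scrap, foot on the slot floor, loose. This point is the centre of its upright wooden grip with a red top, 114 mm above the underside. Grip: 26 mm across the slot (its x), 36 mm along it (its y), 84 mm tall. z up; x and y within 0.06 rad of the plate's at the start
- scraper_foot (a point): centre of the underside of the scraper's shoe, the part that runs in the slot: a green block with flat steel end faces, 20 mm wide (x), 60 mm long (y), 56 mm tall, both ends alike; a thin guard 34 x 46 mm lies above it. Narrower than the mouth, it lifts straight out and can be set down anywhere along either slot
- offcut_mid (a point): lodged scrap: brass flat-bar offcut, 36 mm (x) by 64 mm (y, along the slot, up to 0.1 rad askew) by 14 mm thick, 0.17 to 0.35 kg, flat on the floor of one slot, kept from lifting by the lips; this point is its centre, half-way up. Its end towards the closed end is sawn flat, the other ragged. It slides when the scraper's end face pushes it
- strap_mid (a point): bystander: dark steel clamp strap with a long hole, 40 x 124 x 20 mm, lying on the bench past the closed end of the plate; its centre
- step_block_mid (a point): bystander: steel step block with blue foot, 70 x 40 x 55 mm, on the bench past the closed end of the plate; a point 20 mm above the middle of its underside
- t_bolt_mid (a point): bystander: T-bolt with nut, 36 mm wide and high, 135 mm long (along its y), lying on the bench beyond the far side of the plate; a point on its axis near the middle
Things that resemble listed ones, but are neither listed nor needed, are in the scene too. What is meant by the part that bears scraper_grip is not purple, and is the larger of those in its own colour. Of the things shaped like the part that bears offcut_mid, the brass one is meant.

How it is judged:
On the way, in this order (a step that is already met when the one before it is completed fails the run):
1. the scraper is down in the offcut's slot (underside within 12 mm of the slot floor), on the closed-end side of the offcut (((x of scraper_grip in the frame of plate between -0.065 and -0.025 m and x of offcut_mid in the frame of plate between -0.075 and -0.015 m) or (x of scraper_grip in the frame of plate between 0.025 and 0.065 m and x of offcut_mid in the frame of plate between 0.015 and 0.075 m)) and y of scraper_grip in the frame of offcut_mid above 0.045 m and z of scraper_grip in the frame of plate below 0.148 m and angle between scraper_grip's own z axis and vertical below 0.25 rad and y of scraper_grip in the frame of plate between -0.16 and 0.14 m), for 0.1 s.
2. the offcut has dropped into the chip trough while the scraper is down in the slot (x of offcut_mid in the frame of plate between -0.097 and 0.097 m and y of offcut_mid in the frame of plate between -0.29 and -0.17 m and z of offcut_mid in the frame of plate below 0.02 m and z of scraper_grip in the frame of plate below 0.148 m and angle between scraper_grip's own z axis and vertical below 0.25 rad and y of scraper_grip in the frame of plate between -0.16 and 0.14 m and (x of scraper_grip in the frame of plate between -0.065 and -0.025 m or x of scraper_grip in the frame of plate between 0.025 and 0.065 m)), for 0.1 s.
At the end, for the whole second after the job is handed in: the offcut lies at rest on the chip trough's floor (centre less than 20 mm above the bench), and the scraper, released and at rest, stands in a slot, its underside within 12 mm of the slot floor and its grip within 20 mm of the slot's middle, over the plate, less than 0.25 rad from upright (all of step 2 and linear speed of each of offcut, scraper below 0.02 m/s); the robot touches nothing.
It fails at once if the robot touches the offcut (contact force between any of the fingers, the arm and offcut above 0.5 N).
It fails at once if the clamp strap is moved by more than 15 mm (distance of strap_mid from where it was at the start of the episode above 0.015 m).
It fails at once if the step block is moved by more than 15 mm (distance of step_block_mid from where it was at the start of the episode above 0.015 m).
It fails at once if the T-bolt is moved by more than 15 mm (distance of t_bolt_mid from where it was at the start of the episode above 0.015 m).
It also fails if it takes over 45 s, if anything falls off the work surface, if the arm or the gripper's body presses on something with over 40 N, if the wrist force passes 120 N, or if a joint passes its speed limit or range.

## Working session

There is one attempt and no reset: what is moved stays moved. The work goes in short steps, Python scripts to look and compute and a tool call to move; the robot and the scene stay as the last step left them, time stands still between calls to the robot, and variables do not carry over. Pictures are saved under pics/ and viewed, and the job is handed in when it is done.

Besides the shell and the picture viewer there is one more tool, called after ">>>" as a command line: name --argument value ..., lists and objects as JSON in quotes. step_arm: Moves the arm, as the interface text tells. Its arguments: {"type":"object","properties":{"targets":{"type":"array","items":{"type":"object","properties":{"hand":{"type":"number"},"delta_pos":{"type":"array","items":{"type":"number"}},"roll":{"type":"number"}}}},"force":{"type":"number"}},"required":["targets"]}

```bash
ls; mkdir -p pics; python3 - <<'E'
from workcell import observe, imaging, ctrl
import cv2
print(observe())
for n in ("scene","top","wrist"):
    c=imaging.get_calibration(n); print(n,c)
    im=imaging.capture(n); cv2.imwrite(f"pics/{n}0.png",im[:,:,::-1])
E
```

```text
pics
{'time_s': 0.0, 'joints': array([-1.32227784e+00,  3.78091530e-01,  7.96340243e-02,  1.27437323e+00,
        1.70136211e-05,  1.46050984e+00]), 'qvel': array([ 1.61991175e-04, -2.31943986e-04, -3.19506652e-04,  1.64802279e-04,
       -2.59960755e-05,  9.75987243e-04]), 'effort': array([ 2.47892167e-04, -4.63605344e+01,  2.69874215e+01,  2.07128318e-02,
       -2.82577394e-04,  1.19206021e-06]), 'tool_pos': array([ 0.20177375, -0.53775056,  0.23034775]), 'tool_rot': array([ 0.12613358, -0.12622092,  0.69647568, -0.69503973]), 'force': array([-0.53689385, -0.58533532,  0.05700207]), 'wrist_torque': array([-0.02245407, -0.00448279, -0.03588183]), 'opening': 0.08505665383355324}
scene {'K': array([[430.92912806,   0.        , 251.38595434],
       [  0.        , 430.92912806, 192.97734221],
       [  0.        ,   0.        ,   1.        ]]), 'extrinsics': array([[-0.81820666, -0.48050044,  0.31568527,  0.91350892],
       [ 0.57490674, -0.68808809,  0.44273809,  0.59780907],
       [ 0.00448342,  0.54374084,  0.8392412 ,  1.01176793],
       [ 0.        ,  0.        ,  0.        , 
[... 167 characters left out ...]
.        ]]), 'extrinsics': array([[-0.02578446,  0.99651321, -0.07935099,  0.51873559],
       [-0.99965841, -0.02604182, -0.00220997,  0.09233785],
       [-0.00426871,  0.0792669 ,  0.99684429,  0.87499282],
       [ 0.        ,  0.        ,  0.        ,  1.        ]])}
wrist {'K': array([[335.38359051,   0.        , 254.57525556],
       [  0.        , 335.38359051, 190.85730874],
       [  0.        ,   0.        ,   1.        ]]), 'extrinsics': array([[ 0.35137356,  0.89431476,  0.27701577,  0.27333005],
       [-0.93623404,  0.33613318,  0.10237334, -0.51206675],
       [-0.00156021, -0.29532288,  0.95539623,  0.37296393],
       [ 0.        ,  0.        ,  0.        ,  1.        ]])}
```

View pics/top0.png

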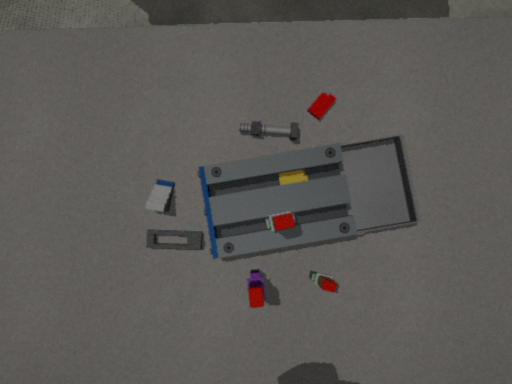

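View pics/scene0.png

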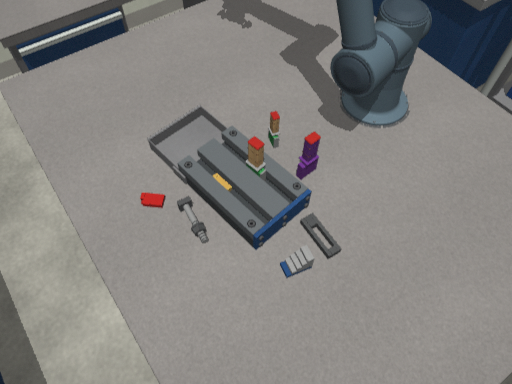

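View pics/wrist0.png

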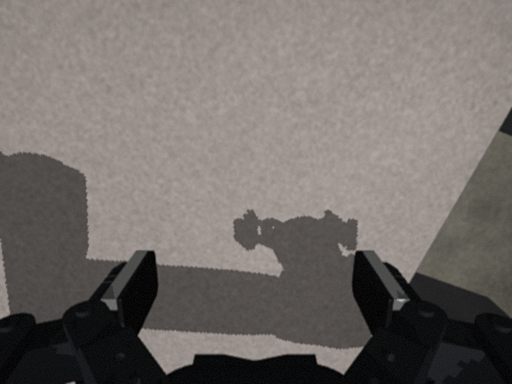

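Candidates for the scraper are the one in the near slot at top (283,222), green and the larger; a small green one at (325,284); and a purple one at (256,295). For the offcut they are the brass piece in the far slot at (293,178) and a red block at (322,105). I choose (283,222) and (293,178), and check both in a crop.

```bash
python3 - <<'E'
import cv2
im=cv2.imread("pics/top0.png")
cv2.imwrite("pics/top0c.png",cv2.resize(im[125:270,190:425],None,fx=3.4,fy=3.4,interpolation=cv2.INTER_CUBIC))
im=cv2.imread("pics/scene0.png")
cv2.imwrite("pics/scene0c.png",cv2.resize(im[100:250,140:330],None,fx=4,fy=4,interpolation=cv2.INTER_CUBIC))
E
```

```text
(no output)
```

View pics/top0c.png

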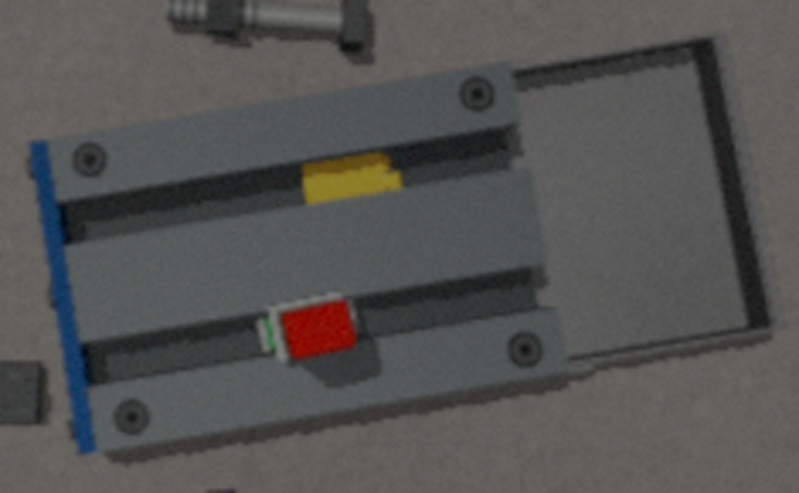

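View pics/scene0c.png

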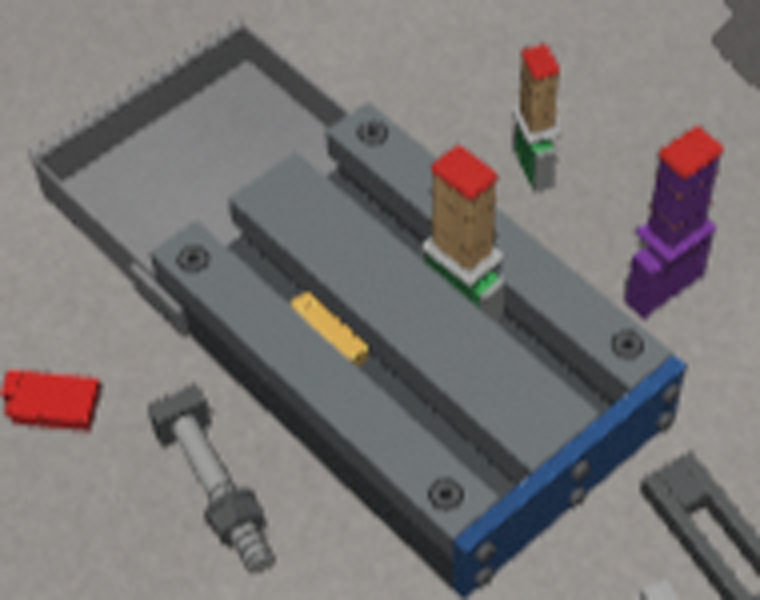

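```bash
cat > h.py <<'E'
import numpy as np, cv2
from scipy.optimize import least_squares
from workcell import observe, imaging, ctrl
def proj(c,P):
    E=np.linalg.inv(c["extrinsics"]); p=(E[:3,:3]@np.atleast_2d(P).T).T+E[:3,3]
    q=p*[1,-1,-1]; q=(c["K"]@q.T).T; return q[:,:2]/q[:,2:]
def back(c,uv,z):
    d=np.linalg.inv(c["K"])@[uv[0],uv[1],1]; d=c["extrinsics"][:3,:3]@(d*[1,-1,-1]); o=c["extrinsics"][:3,3]
    return o+d*(z-o[2])/d[2]
def pl2w(p,P):
    P=np.atleast_2d(P).astype(float); c,s=np.cos(p[2]),np.sin(p[2])
    return np.c_[p[0]+c*P[:,0]-s*P[:,1], p[1]+s*P[:,0]+c*P[:,1], P[:,2]]
def w2pl(p,P):
    P=np.atleast_2d(P); c,s=np.cos(p[2]),np.sin(p[2]); x,y=P[:,0]-p[0],P[:,1]-p[1]
    return np.c_[c*x+s*y,-s*x+c*y,P[:,2]]
E
python3 - <<'E'
from h import *
T=imaging.get_calibration("top");S=imaging.get_calibration("scene")
t=lambda u,v:(190+(u+.5)/3.4-.5,125+(v+.5)/3.4-.5)
s=lambda u,v:(140+(u+.5)/4-.5,100+(v+.5)/4-.5)
pts=[(T,t(513,63),100,-150),(T,t(521,124),59,-150),(T,t(530,170),31,-150),(T,t(546,265),-31,-150),(T,t(555,308),-59,-150),(T,t(566,372),-100,-150),
(S,s(150,255),100,-150),(S,s(195,222),59,-150),(S,s(231,200),31,-150),(S,s(296,155),-31,-150),(S,s(328,134),-59,-150),(S,s(368,103),-100,-150)]
L=[]
for uv,x in ((t(48,142),100),(t(94,451),-100)): L.append(w:=uv) or print(back(T,uv,.07))
def f(p): return np.concatenate([(proj(c,pl2w(p,[x/1e3,y/1e3,.07]))[0]-uv) for c,uv,x,y in pts])
for sel in (slice(0,12),slice(0,6),slice(6,12)):
    def f(p): return np.concatenate([(proj(c,pl2w(p,[x/1e3,y/1e3,.07]))[0]-uv) for c,uv,x,y in pts[sel]])
    r=least_squares(f,[.55,.05,.1]); print(r.x, np.round(r.fun,1)); p=r.x
    for uv in L: print("strip inner",w2pl(p,back(T,uv,.07)))
    print("strip scene outer",w2pl(p,back(S,s(457,545),.07)),w2pl(p,back(S,s(684,365),.07)))
    # red top z=.022+.156
    for c,q,z in ((T,[t(280,312),t(347,299),t(356,346),t(291,360)],.178),(S,[s(460,146),s(432,176),s(470,198),s(497,177)],.178)):
        w=np.array([back(c,x,z) for x in q]); print("grip",w.mean(0),w2pl(p,w.mean(0)), "in plate",w2pl(p,w)[:,:2].round(4).tolist())
    for c,q in ((T,[t(302,168),t(388,153),t(402,186),t(306,204)]),(S,[s(292,297),s(308,292),s(368,347),s(358,360)])):
        print("offcut",[w2pl(p,back(c,x,.036))[0].round(3).tolist() for x in q])
E
```

```text
[0.62324446 0.20153142 0.07      ]
[0.42847216 0.17578345 0.07      ]
[0.54925232 0.04095697 0.13116442] [-0.6 -0.8  0.3 -0.2 -0.  -1.   0.3 -0.6 -0.  -0.2  0.2  0.   0.3 -0.6
  1.  -0.4 -0.1 -0.3  0.7 -0.6  0.3 -0.4  1.   0.1]
strip inner [[0.09435789 0.14951782 0.07      ]]
strip inner [[-0.10210892  0.14946503  0.07      ]]
strip scene outer [[0.0979297  0.15434311 0.07      ]] [[-0.10094902  0.15789428  0.07      ]]
grip [0.50288219 0.04134814 0.178     ] [[-0.04592066  0.00645249  0.178     ]] in plate [[-0.0334, 0.0256], [-0.0322, -0.0115], [-0.0581, -0.0122], [-0.06, 0.0239]]
grip [0.50578656 0.04320061 0.178     ] [[-0.04279896  0.00790919  0.178     ]] in plate [[-0.0561, -0.0108], [-0.0267, -0.0047], [-0.0323, 0.024], [-0.0561, 0.0232]]
offcut [[0.056, -0.01, 0.036], [0.057, -0.068, 0.036], [0.034, -0.073, 0.036], [0.032, -0.009, 0.036]]
offcut [[0.039, -0.077, 0.036], [0.028, -0.073, 0.036], [0.028, -0.01, 0.036], [0.04, -0.007, 0.036]]
[0.54885575 0.04114066 0.12697954] [-0.5 -0.4  0.4  0.2 -0.  -0.6  0.2 -0.1 -0.1  0.3 -0.   0.6]
strip inner [[0.09410146 0.14967896 0.07 
[... 827 characters left out ...]
0.07      ]]
strip inner [[-0.10119446  0.15046694  0.07      ]]
strip scene outer [[0.09888136 0.15345169 0.07      ]] [[-0.09995484  0.15888484  0.07      ]]
grip [0.50288219 0.04134814 0.178     ] [[-0.04636216  0.00692906  0.178     ]] in plate [[-0.0337, 0.026], [-0.0328, -0.0112], [-0.0587, -0.0116], [-0.0603, 0.0245]]
grip [0.50578656 0.04320061 0.178     ] [[-0.04322681  0.00835615  0.178     ]] in plate [[-0.0567, -0.0102], [-0.0273, -0.0044], [-0.0325, 0.0244], [-0.0563, 0.0237]]
offcut [[0.055, -0.01, 0.036], [0.056, -0.068, 0.036], [0.033, -0.073, 0.036], [0.031, -0.009, 0.036]]
offcut [[0.038, -0.077, 0.036], [0.027, -0.073, 0.036], [0.027, -0.01, 0.036], [0.039, -0.007, 0.036]]
```

```bash
cat >> h.py <<'E'
from scipy.spatial.transform import Rotation as Ro
PL=np.array([.5492,.041,.141])
def Rt(o): q=o["tool_rot"]; return Ro.from_quat([q[1],q[2],q[3],q[0]]).as_matrix()
def plan(tgt,yaw=None):
    "delta in tool axes to world tgt; roll so that tool z is at world azimuth yaw (mod pi)"
    o=observe(); R=Rt(o); d=R.T@(np.array(tgt)-o["tool_pos"])
    print("t",o["time_s"],"pos",o["tool_pos"].round(4),"delta",d.round(4))
    print("az z",np.arctan2(R[1,2],R[0,2]).round(4),"tool y",R[:,1].round(3))
    if yaw is not None:
        best=min((( -(yaw+k*np.pi-np.arctan2(R[1,2],R[0,2]))+ np.pi)%(2*np.pi)-np.pi for k in (0,1)),key=abs)
        print("roll",round(best,4),"(tool y is down => positive roll turns azimuth negative)  j6",o["joints"][5])
E
python3 - <<'E'
from h import *
g=np.array([.504,.042]); plan([*g,.30],PL[2]+np.pi/2); plan([*g,.30],PL[2])
E
```

```text
t 0.15 pos [ 0.2018 -0.5379  0.2306] delta [-0.4866 -0.0686 -0.437 ]
az z -1.212 tool y [-0.     0.002 -1.   ]
roll 0.2178 (tool y is down => positive roll turns azimuth negative)  j6 1.4605187689013983
t 0.15 pos [ 0.2018 -0.5379  0.2306] delta [-0.4866 -0.0686 -0.437 ]
az z -1.212 tool y [-0.     0.002 -1.   ]
roll -1.353 (tool y is down => positive roll turns azimuth negative)  j6 1.4605187689013983
```

>>> step_arm --targets '[{"delta_pos": [-0.03,-0.03,-0.02],"roll": -0.14,"hand": 0.085},{"delta_pos": [-0.06,-0.06,-0.05],"roll": -0.28,"hand": 0.085},{"delta_pos": [-0.09,-0.07,-0.08],"roll": -0.42,"hand": 0.085},{"delta_pos": [-0.12,-0.07,-0.11],"roll": -0.56,"hand": 0.085},{"delta_pos": [-0.15,-0.07,-0.135],"roll": -0.7,"hand": 0.085},{"delta_pos": [-0.18,-0.07,-0.16],"roll": -0.85,"hand": 0.085},{"delta_pos": [-0.21,-0.07,-0.19],"roll": -1.0,"hand": 0.085},{"delta_pos": [-0.24,-0.07,-0.215],"roll": -1.15,"hand": 0.085},{"delta_pos": [-0.27,-0.07,-0.24],"roll": -1.3,"hand": 0.085},{"delta_pos": [-0.3,-0.07,-0.27],"roll": -1.45,"hand": 0.085},{"delta_pos": [-0.33,-0.07,-0.295],"roll": -1.6,"hand": 0.085},{"delta_pos": [-0.36,-0.07,-0.32],"roll": -1.75,"hand": 0.085},{"delta_pos": [-0.385,-0.07,-0.345],"roll": -1.9,"hand": 0.085},{"delta_pos": [-0.41,-0.07,-0.37],"roll": -2.05,"hand": 0.085},{"delta_pos": [-0.43,-0.07,-0.385],"roll": -2.2,"hand": 0.085},{"delta_pos": [-0.45,-0.07,-0.405],"roll": -2.35,"hand": 0.085},{"delta_pos": [-0.47,-0.07,-0.42],"roll": -2.5,"hand": 0.085},{"delta_pos": [-0.48,-0.07,-0.43],"roll": -2.65,"hand": 0.085},{"delta_pos": [-0.487,-0.07,-0.437],"roll": -2.8,"hand": 0.085},{"delta_pos": [-0.487,-0.07,-0.437],"roll": -2.92,"hand": 0.085}]'

```text
time_s: 2.15
tool_pos: [0.5046, 0.0434, 0.3008]
tool_rot: [0.706, -0.705, -0.051, 0.051]
force: [0.0, -0.1, 0.6]
opening: 0.085
```

```bash
python3 - <<'E'
from h import *
g=np.array([.504,.042]); plan([*g,.30],PL[2]+np.pi/2)
c=imaging.get_calibration("wrist");im=imaging.capture("wrist"); np.savez("w1.npz",**c)
print(observe()["joints"].round(3), c["extrinsics"].round(3))
cv2.imwrite("pics/w1.png",im[:,:,::-1]); cv2.imwrite("pics/w1b.png",cv2.resize(im[:,:,::-1],(800,600),interpolation=cv2.INTER_CUBIC))
E
```

```text
t 2.15 pos [0.5046 0.0434 0.3008] delta [-0.0008  0.0008 -0.0013]
az z 1.7154 tool y [-0.001  0.002 -1.   ]
roll 0.0036 (tool y is down => positive roll turns azimuth negative)  j6 -0.18523694092535709
[-0.042  0.228  0.053  1.397  0.002 -0.188] [[-0.144 -0.946 -0.292  0.431]
 [ 0.99  -0.137 -0.044  0.032]
 [ 0.002 -0.295  0.955  0.443]
 [ 0.     0.     0.     1.   ]]
```

View pics/w1b.png

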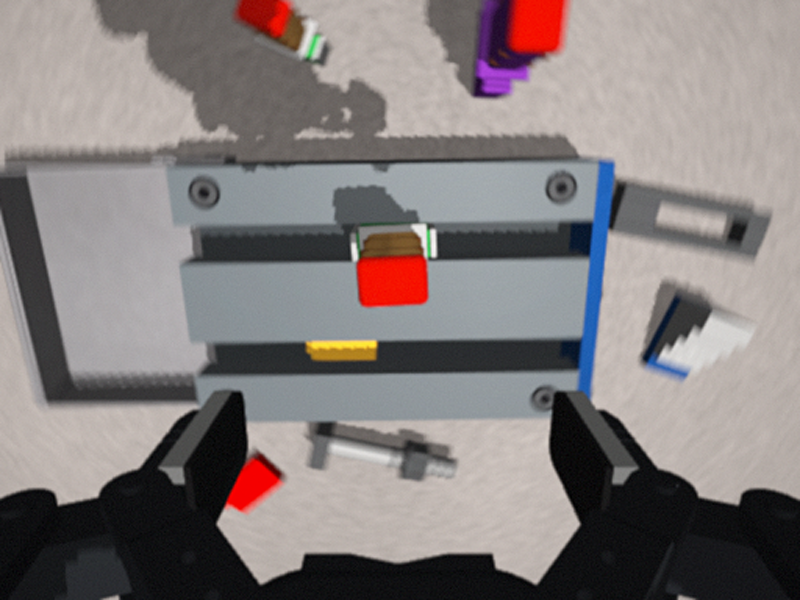

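```bash
python3 - <<'E'
from h import *
c=dict(np.load("w1.npz")); k=1.5625
w=lambda u,v:((u+.5)/k-.5,(v+.5)/k-.5)
P=[(166,166,-100,-150),(174,224,-59,-150),(182,265,-31,-150),(190,342,31,-150),(197,376,59,-150),(598,160,-100,150),(590,258,-31,150),(584,340,31,150),(581,371,59,150),(578,416,100,150)]
def f(p): return np.concatenate([proj(c,pl2w(p,[x/1e3,y/1e3,.07]))[0]-w(u,v) for u,v,x,y in P])
r=least_squares(f,[.55,.05,.1]);p=r.x;print(p,r.fun.round(1))
q=np.array([back(c,w(*x),.178) for x in ((357,258),(427,256),(429,303),(362,306))])
print("grip",q.mean(0),w2pl(p,q).round(4).tolist(),w2pl(p,q.mean(0)), "yaw", np.arctan2(*( (q[0]-q[1]+q[3]-q[2])[:2]))) 
# foot/guard bottom: guard white corners approx z .094
print("guard",[w2pl(p,back(c,w(*x),.090))[0].round(3).tolist() for x in ((359,226),(428,224))])
print("shoe ends",[w2pl(p,back(c,w(*x),.078))[0].round(3).tolist() for x in ((352,246),(435,242))])
print("off",[w2pl(p,back(c,w(*x),.036))[0].round(3).tolist() for x in ((306,342),(312,360),(377,341),(376,360))])
E
```

```text
[0.5482731  0.04069671 0.15952355] [ 0.2  0.4  0.4  1.1 -1.3 -0.7  0.7  0.5 -0.7  0.1  1.7 -0.1  0.8 -0.1
 -0.3 -1.8 -0.4 -0.2 -1.4  0.9]
grip [0.50269562 0.04043321 0.178     ] [[-0.0577, -0.0118, 0.178], [-0.0582, 0.0244, 0.178], [-0.0327, 0.0255, 0.178], [-0.0316, -0.0102, 0.178]] [[-0.04504065  0.00697972  0.178     ]] yaw 2.959276254164857
guard [[-0.06, -0.017, 0.09], [-0.061, 0.03, 0.09]]
shoe ends [[-0.044, -0.023, 0.078], [-0.046, 0.036, 0.078]]
off [[0.045, -0.069, 0.036], [0.062, -0.065, 0.036], [0.045, -0.009, 0.036], [0.062, -0.011, 0.036]]
```

```bash
python3 - <<'E'
from h import *
plan([.503,.041,.122],.1447+np.pi/2)
E
```

```text
t 2.2 pos [0.5043 0.0429 0.3008] delta [-0.0014  0.1788 -0.002 ]
az z 1.7173 tool y [-0.001  0.002 -1.   ]
roll 0.0018 (tool y is down => positive roll turns azimuth negative)  j6 -0.18804957698338817
```

>>> step_arm --targets '[{"delta_pos": [-0.001,0.04,-0.002],"roll": 0,"hand": 0.085},{"delta_pos": [-0.001,0.08,-0.002],"roll": 0,"hand": 0.085},{"delta_pos": [-0.001,0.12,-0.002],"roll": 0,"hand": 0.085},{"delta_pos": [-0.001,0.15,-0.002],"roll": 0,"hand": 0.085},{"delta_pos": [-0.001,0.17,-0.002],"roll": 0,"hand": 0.085},{"delta_pos": [-0.001,0.179,-0.002],"roll": 0,"hand": 0.085},{"delta_pos": [-0.001,0.179,-0.002],"roll": 0,"hand": 0.085},{"delta_pos": [-0.001,0.179,-0.002],"roll": 0,"hand": 0.02},{"delta_pos": [-0.001,0.179,-0.002],"roll": 0,"hand": 0.02},{"delta_pos": [-0.001,0.179,-0.002],"roll": 0,"hand": 0.02},{"delta_pos": [-0.001,0.179,-0.002],"roll": 0,"hand": 0.02},{"delta_pos": [-0.001,0.179,-0.002],"roll": 0,"hand": 0.02}]' --force 50

```text
time_s: 3.4
tool_pos: [0.5043, 0.041, 0.1231]
tool_rot: [0.706, -0.705, -0.052, 0.051]
force: [-1.0, -0.5, 6.2]
opening: 0.0359
```

```bash
python3 - <<'E'
from h import *
plan([.503,.041,.122],.1447+np.pi/2);print(observe()["opening"],observe()["force"])
im=imaging.capture("scene");cv2.imwrite("pics/s2.png",cv2.resize(im[60:260,140:400,::-1],None,fx=3,fy=3,interpolation=cv2.INTER_CUBIC))
E
```

```text
t 3.4 pos [0.5043 0.041  0.1231] delta [-0.0013  0.0011  0.0002]
az z 1.7172 tool y [ 0.001  0.002 -1.   ]
roll 0.0018 (tool y is down => positive roll turns azimuth negative)  j6 -0.19172479880824633
0.0359352974545083 [-0.96637585 -0.48468858  6.20839677]
```

View pics/s2.png

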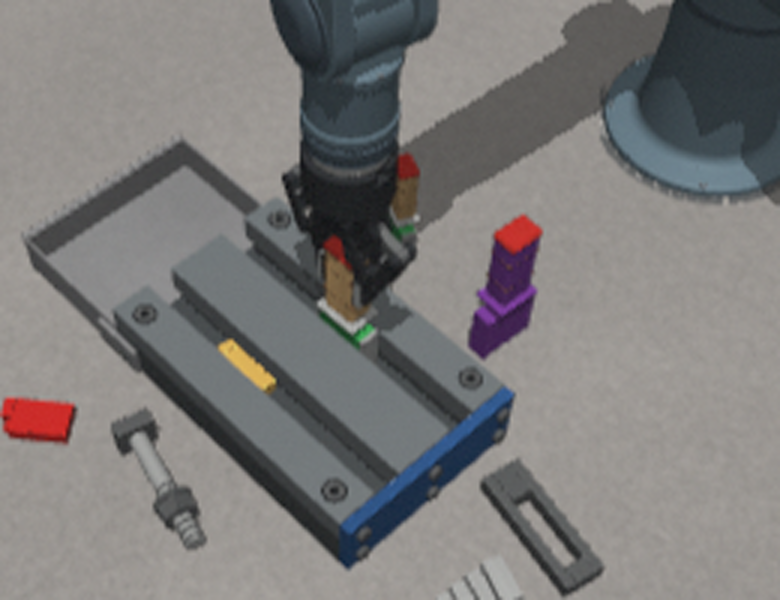

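>>> step_arm --targets '[{"delta_pos": [0,-0.02,0],"roll": 0,"hand": 0.02},{"delta_pos": [0,-0.04,0],"roll": 0,"hand": 0.02},{"delta_pos": [0,-0.06,0],"roll": 0,"hand": 0.02},{"delta_pos": [0,-0.07,0],"roll": 0,"hand": 0.02},{"delta_pos": [0,-0.07,0],"roll": 0,"hand": 0.02},{"delta_pos": [0.03,-0.07,0.013],"roll": 0,"hand": 0.02},{"delta_pos": [0.06,-0.07,0.026],"roll": 0,"hand": 0.02},{"delta_pos": [0.08,-0.07,0.036],"roll": 0,"hand": 0.02},{"delta_pos": [0.09,-0.07,0.04],"roll": 0,"hand": 0.02},{"delta_pos": [0.09,-0.07,0.04],"roll": 0,"hand": 0.02},{"delta_pos": [0.09,-0.07,0.04],"roll": 0,"hand": 0.02},{"delta_pos": [0.09,-0.07,0.04],"roll": 0,"hand": 0.02}]'

```text
time_s: 4.65
tool_pos: [0.5863, 0.0931, 0.1925]
tool_rot: [0.706, -0.705, -0.051, 0.052]
force: [-1.1, 0.0, -3.7]
opening: 0.0356
```

```bash
python3 - <<'E'
from h import *
plan([.503+.083,.041+.053,.193],.1447+np.pi/2);print(observe()["opening"],observe()["force"])
c=imaging.get_calibration("wrist");im=imaging.capture("wrist"); np.savez("w3.npz",**c)
cv2.imwrite("pics/w3.png",im[:,:,::-1]); cv2.imwrite("pics/w3b.png",cv2.resize(im[:,:,::-1],(800,600),interpolation=cv2.INTER_CUBIC))
im=imaging.capture("scene");cv2.imwrite("pics/s3.png",cv2.resize(im[60:260,140:400,::-1],None,fx=3,fy=3,interpolation=cv2.INTER_CUBIC))
E
```

```text
t 4.65 pos [0.5863 0.0931 0.1925] delta [-0.0002 -0.0005  0.0009]
az z 1.7167 tool y [-0.001  0.001 -1.   ]
roll 0.0012 (tool y is down => positive roll turns azimuth negative)  j6 -0.09589155460254928
0.035640935510342434 [-1.10713683  0.02815568 -3.65997346]
```

View pics/w3b.png

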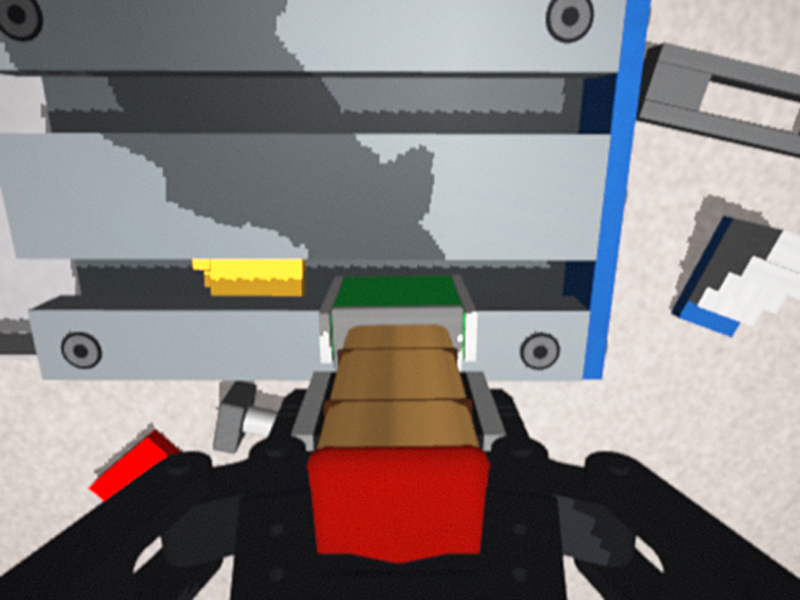

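View pics/s3.png

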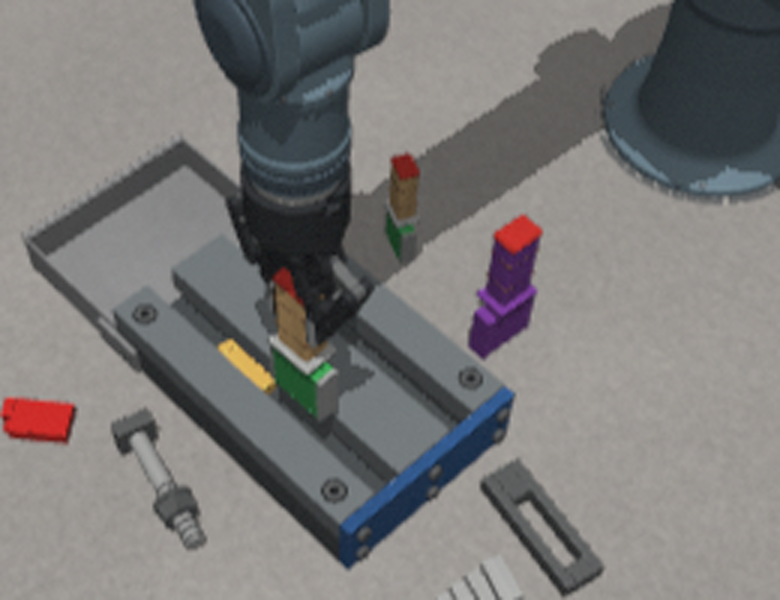

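```bash
python3 - <<'E'
from h import *
c=dict(np.load("w3.npz")); k=1.5625
w=lambda u,v:((u+.5)/k-.5,(v+.5)/k-.5)
P=[(15,258,31,-150),(31,309,59,-150),(43,380,100,-150),(618,73,-59,150),(612,133,-31,150),(598,260,31,150),(592,310,59,150),(587,379,100,150)]
def f(p): return np.concatenate([proj(c,pl2w(p,[x/1e3,y/1e3,.07]))[0]-w(u,v) for u,v,x,y in P])
r=least_squares(f,[.55,.05,.1]);p=r.x;print(p,r.fun.round(1))
for z in (.089,.091,.094): print("shoe near bottom edge",[w2pl(p,back(c,w(*x),z))[0].round(4).tolist() for x in ((340,277),(458,277))])
print("off",[w2pl(p,back(c,w(*x),.036))[0].round(3).tolist() for x in ((193,260),(303,260),(303,278))])
print("tcp",w2pl(p,observe()["tool_pos"]))
E
```

```text
[0.5483134  0.03996413 0.1447979 ] [ 1.6  0.3 -1.5  0.6  0.6 -0.1  1.1 -1.5  0.3  0.3 -0.1 -0.6 -0.1  0.3
 -2.1  0.9]
shoe near bottom edge [[0.0357, 0.0184, 0.089], [0.0356, 0.0757, 0.089]]
shoe near bottom edge [[0.0352, 0.0187, 0.091], [0.0351, 0.0755, 0.091]]
shoe near bottom edge [[0.0344, 0.019, 0.094], [0.0343, 0.0751, 0.094]]
off [[0.04, -0.073, 0.036], [0.039, -0.009, 0.036], [0.05, -0.009, 0.036]]
tcp [[0.04559386 0.04710659 0.19304278]]
```

>>> step_arm --targets '[{"delta_pos": [0,0.015,0],"roll": 0,"hand": 0.02},{"delta_pos": [0,0.03,0],"roll": 0,"hand": 0.02},{"delta_pos": [0,0.045,0],"roll": 0,"hand": 0.02},{"delta_pos": [0,0.058,0],"roll": 0,"hand": 0.02},{"delta_pos": [0,0.065,0],"roll": 0,"hand": 0.02},{"delta_pos": [0,0.068,0],"roll": 0,"hand": 0.02},{"delta_pos": [0,0.068,0],"roll": 0,"hand": 0.02},{"delta_pos": [0,0.068,0],"roll": 0,"hand": 0.02}]'

```text
time_s: 5.55
tool_pos: [0.5871, 0.0932, 0.1258]
tool_rot: [0.706, -0.705, -0.052, 0.051]
force: [0.3, -0.0, -2.6]
opening: 0.0356
```

```bash
python3 - <<'E'
from h import *
p=[.5485,.0402,.1455];print("tcp",w2pl(p,observe()["tool_pos"]),observe()["force"]); plan([.5,0,.123],.1455+np.pi/2)
im=imaging.capture("scene");cv2.imwrite("pics/s4.png",cv2.resize(im[60:260,140:400,::-1],None,fx=3,fy=3,interpolation=cv2.INTER_CUBIC))
E
```

```text
tcp [[0.04591418 0.04682811 0.12583397]] [ 0.27714215 -0.04796659 -2.56471829]
t 5.55 pos [0.5871 0.0932 0.1258] delta [-0.0998  0.0026 -0.0795]
az z 1.7166 tool y [ 0.001  0.001 -1.   ]
roll 0.0003 (tool y is down => positive roll turns azimuth negative)  j6 -0.09577216630394769
```

View pics/s4.png

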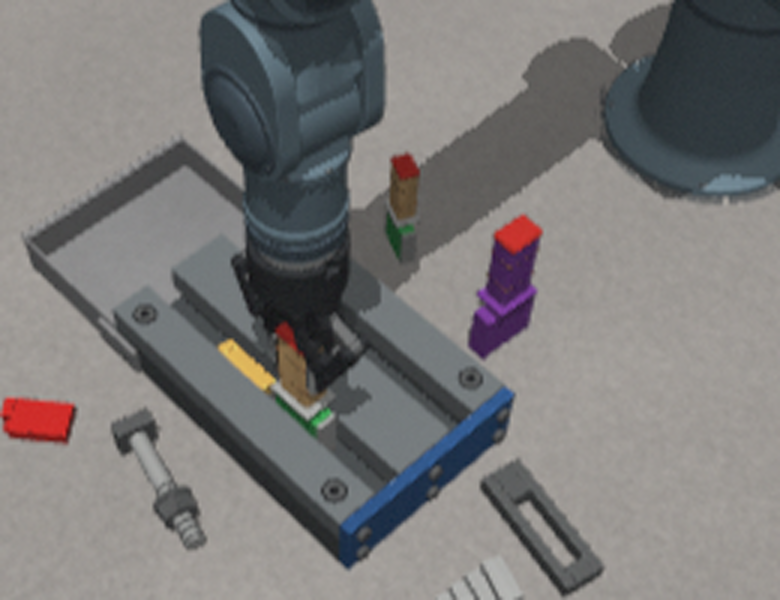

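>>> step_arm --targets '[{"delta_pos": [-0.001,0.0015,-0.005],"roll": 0,"hand": 0.02},{"delta_pos": [-0.001,0.0015,-0.015],"roll": 0,"hand": 0.02},{"delta_pos": [-0.001,0.0015,-0.023],"roll": 0,"hand": 0.02},{"delta_pos": [-0.001,0.0015,-0.031],"roll": 0,"hand": 0.02},{"delta_pos": [-0.001,0.0015,-0.039],"roll": 0,"hand": 0.02},{"delta_pos": [-0.001,0.0015,-0.047],"roll": 0,"hand": 0.02},{"delta_pos": [-0.001,0.0015,-0.055],"roll": 0,"hand": 0.02},{"delta_pos": [-0.001,0.0015,-0.063],"roll": 0,"hand": 0.02},{"delta_pos": [-0.001,0.0015,-0.071],"roll": 0,"hand": 0.02},{"delta_pos": [-0.001,0.0015,-0.079],"roll": 0,"hand": 0.02}]'

```text
time_s: 6.6
tool_pos: [0.5979, 0.0144, 0.1244]
tool_rot: [0.706, -0.705, -0.052, 0.051]
force: [-0.9, 3.2, -0.8]
opening: 0.0358
```

```bash
python3 - <<'E'
from h import *
p=[.5485,.0402,.1455];print("tcp",w2pl(p,observe()["tool_pos"]),observe()["force"],observe()["wrist_torque"]); plan([.5,0,.123],.1455+np.pi/2)
im=imaging.capture("scene");cv2.imwrite("pics/s5.png",cv2.resize(im[60:260,140:400,::-1],None,fx=3,fy=3,interpolation=cv2.INTER_CUBIC))
E
```

```text
tcp [[ 0.04513058 -0.03272257  0.12440194]] [-0.89990138  3.24951692 -0.82977864] [0.96737212 0.1581866  0.05147334]
t 6.6 pos [0.5979 0.0144 0.1244] delta [-0.0989  0.0012  0.    ]
az z 1.7167 tool y [ 0.002  0.002 -1.   ]
roll 0.0004 (tool y is down => positive roll turns azimuth negative)  j6 -0.22885635417753333
```

View pics/s5.png

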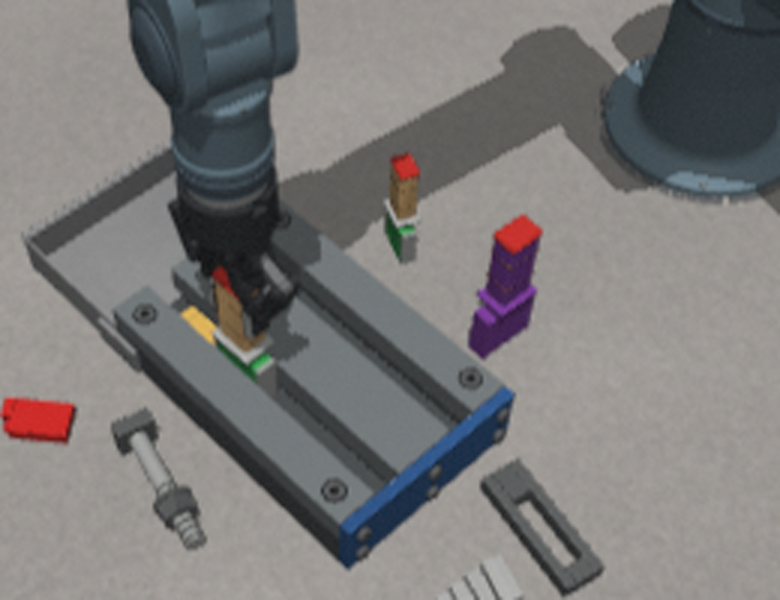

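>>> step_arm --targets '[{"delta_pos": [0,0,-0.008],"roll": 0,"hand": 0.02},{"delta_pos": [0,0,-0.016],"roll": 0,"hand": 0.02},{"delta_pos": [0,0,-0.024],"roll": 0,"hand": 0.02},{"delta_pos": [0,0,-0.032],"roll": 0,"hand": 0.02},{"delta_pos": [0,0,-0.04],"roll": 0,"hand": 0.02},{"delta_pos": [0,0,-0.048],"roll": 0,"hand": 0.02},{"delta_pos": [0,0,-0.056],"roll": 0,"hand": 0.02},{"delta_pos": [0,0,-0.064],"roll": 0,"hand": 0.02},{"delta_pos": [0,0,-0.072],"roll": 0,"hand": 0.02},{"delta_pos": [0,0,-0.08],"roll": 0,"hand": 0.02},{"delta_pos": [0,0,-0.088],"roll": 0,"hand": 0.02},{"delta_pos": [0,0,-0.095],"roll": 0,"hand": 0.02},{"delta_pos": [0,0,-0.102],"roll": 0,"hand": 0.02},{"delta_pos": [0,0,-0.102],"roll": 0,"hand": 0.02},{"delta_pos": [0,0,-0.102],"roll": 0,"hand": 0.02}]'

```text
time_s: 8.15
tool_pos: [0.6129, -0.0885, 0.1245]
tool_rot: [-0.705, 0.706, 0.052, -0.05]
force: [0.3, 0.5, -3.9]
opening: 0.0356
```

```bash
python3 - <<'E'
from h import *
p=[.5485,.0402,.1455];print("tcp",w2pl(p,observe()["tool_pos"]),observe()["force"],observe()["wrist_torque"]); plan([.5,0,.123],.1455+np.pi/2)
im=imaging.capture("scene");cv2.imwrite("pics/s6.png",cv2.resize(im[60:260,140:400,::-1],None,fx=3,fy=3,interpolation=cv2.INTER_CUBIC))
im=imaging.capture("top");cv2.imwrite("pics/t6.png",cv2.resize(im[125:270,190:425,::-1],None,fx=3.4,fy=3.4,interpolation=cv2.INTER_CUBIC))
im=imaging.capture("wrist");cv2.imwrite("pics/w6.png",im[:,:,::-1])
E
```

```text
tcp [[ 0.04509529 -0.13668312  0.12445242]] [ 0.29905143  0.47989417 -3.92665601] [ 0.02358135 -0.0152384   0.05781347]
t 8.15 pos [ 0.6129 -0.0885  0.1245] delta [-0.099   0.0012  0.1038]
az z 1.715 tool y [ 0.002 -0.001 -1.   ]
roll -0.0013 (tool y is down => positive roll turns azimuth negative)  j6 -0.3899301695916841
```

View pics/s6.png

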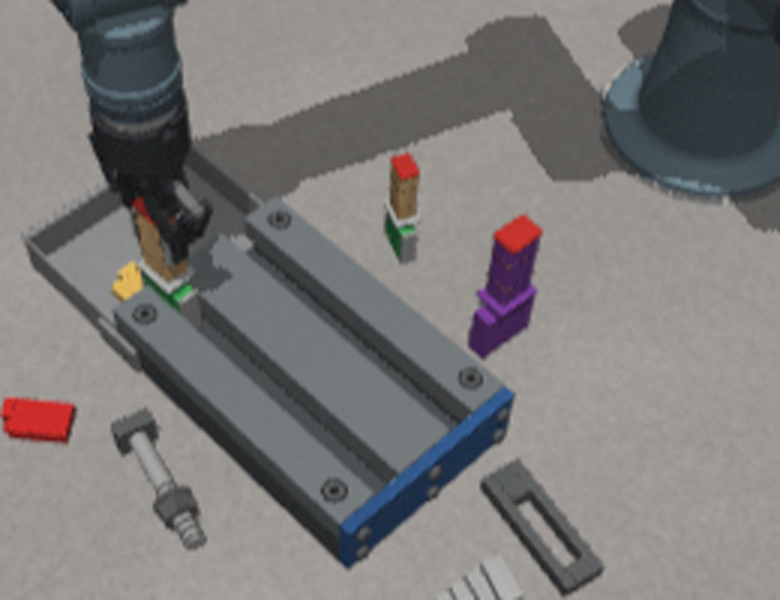

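View pics/t6.png

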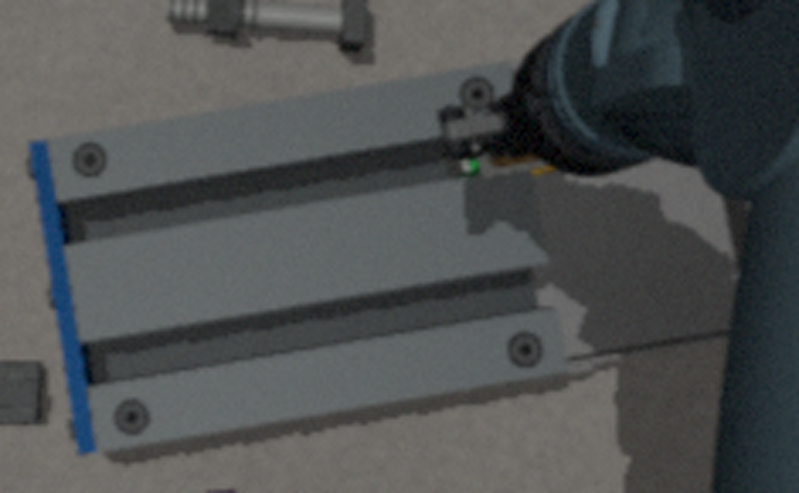

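View pics/w6.png

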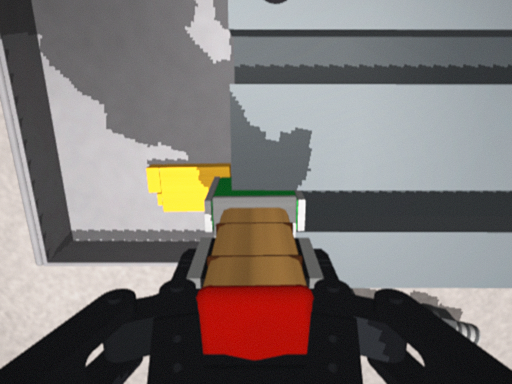

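```bash
python3 - <<'E'
from h import *
im=cv2.imread("pics/w6.png");cv2.imwrite("pics/w6c.png",cv2.resize(im[140:250,120:320],None,fx=4,fy=4,interpolation=cv2.INTER_CUBIC))
c=imaging.get_calibration("wrist");p=[.5485,.0402,.1455]
for z in (.004,.018,.036): print(z,[w2pl(p,back(c,x,z))[0].round(3).tolist() for x in ((148,169),(157,190),(163,211),(205,212),(230,165),(230,177))])
E
```

```text
0.004 [[0.034, -0.223, 0.004], [0.051, -0.217, 0.004], [0.07, -0.213, 0.004], [0.07, -0.178, 0.004], [0.03, -0.157, 0.004], [0.04, -0.157, 0.004]]
0.018 [[0.03, -0.218, 0.018], [0.047, -0.213, 0.018], [0.064, -0.209, 0.018], [0.065, -0.176, 0.018], [0.027, -0.155, 0.018], [0.036, -0.156, 0.018]]
0.036 [[0.026, -0.212, 0.036], [0.041, -0.207, 0.036], [0.057, -0.204, 0.036], [0.058, -0.173, 0.036], [0.023, -0.154, 0.036], [0.032, -0.154, 0.036]]
```

View pics/w6c.png

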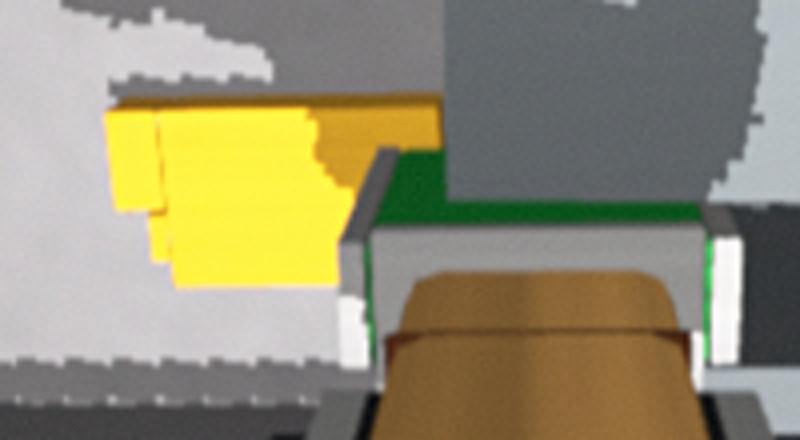

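>>> step_arm --targets '[{"delta_pos": [0,0,0.01],"roll": 0,"hand": 0.02},{"delta_pos": [0,0,0.02],"roll": 0,"hand": 0.02},{"delta_pos": [0,0,0.03],"roll": 0,"hand": 0.02},{"delta_pos": [0,0,0.038],"roll": 0,"hand": 0.02},{"delta_pos": [0,0,0.04],"roll": 0,"hand": 0.02},{"delta_pos": [0,0.001,0.04],"roll": 0,"hand": 0.02},{"delta_pos": [0,0.0015,0.04],"roll": 0,"hand": 0.02},{"delta_pos": [0,0.0015,0.04],"roll": 0,"hand": 0.02}]'

```text
time_s: 9.1
tool_pos: [0.6072, -0.0483, 0.1232]
tool_rot: [0.705, -0.705, -0.052, 0.05]
force: [-0.4, 1.2, -1.2]
opening: 0.0352
```

```bash
python3 - <<'E'
from h import *
p=[.5485,.0402,.1455];print("tcp",w2pl(p,observe()["tool_pos"]),observe()["force"],observe()["wrist_torque"])
im=imaging.capture("wrist");cv2.imwrite("pics/w7.png",im[:,:,::-1])
E
```

```text
tcp [[ 0.04521178 -0.0961118   0.12318981]] [-0.37047671  1.15723382 -1.19831097] [ 0.42570181  0.15088112 -0.00905506]
```

View pics/w7.png

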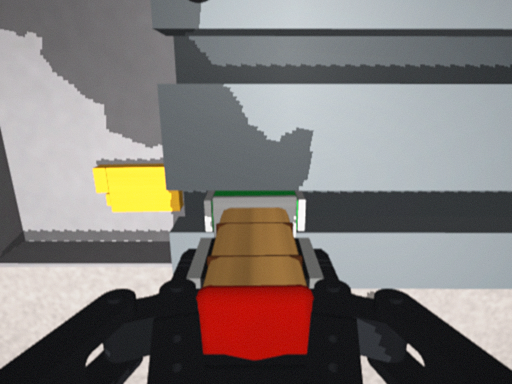

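The offcut lies flat in the trough at (140,188), and the scraper is on the slot floor, which now takes part of its weight. Next I release it and retreat straight up.

>>> step_arm --targets '[{"delta_pos": [0,0,0],"roll": 0,"hand": 0.045},{"delta_pos": [0,0,0],"roll": 0,"hand": 0.06},{"delta_pos": [0,0,0],"roll": 0,"hand": 0.085},{"delta_pos": [0,0,0],"roll": 0,"hand": 0.085},{"delta_pos": [0,0,0],"roll": 0,"hand": 0.085},{"delta_pos": [0,0,0],"roll": 0,"hand": 0.085},{"delta_pos": [0,-0.01,0],"roll": 0,"hand": 0.085},{"delta_pos": [0,-0.03,0],"roll": 0,"hand": 0.085},{"delta_pos": [0,-0.06,0],"roll": 0,"hand": 0.085},{"delta_pos": [0,-0.09,0],"roll": 0,"hand": 0.085},{"delta_pos": [0,-0.12,0],"roll": 0,"hand": 0.085},{"delta_pos": [0,-0.15,0],"roll": 0,"hand": 0.085},{"delta_pos": [0,-0.15,0],"roll": 0,"hand": 0.085},{"delta_pos": [0,-0.15,0],"roll": 0,"hand": 0.085}]'

```text
time_s: 10.55
tool_pos: [0.6075, -0.0485, 0.2745]
tool_rot: [-0.705, 0.705, 0.053, -0.049]
force: [-0.9, -0.5, -0.1]
opening: 0.0847
```

```bash
python3 - <<'E'
from h import *
print(observe()["tool_pos"],observe()["force"],observe()["opening"])
c=imaging.get_calibration("wrist");np.savez("w8.npz",**c)
im=imaging.capture("wrist");cv2.imwrite("pics/w8.png",cv2.resize(im[:,:,::-1],(800,600)))
im=imaging.capture("scene");cv2.imwrite("pics/s8.png",cv2.resize(im[60:260,140:400,::-1],None,fx=3,fy=3,interpolation=cv2.INTER_CUBIC))
E
```

```text
[ 0.60750735 -0.04849773  0.27448328] [-0.91934719 -0.54824325 -0.07284066] 0.08474446911012988
```

View pics/w8.png

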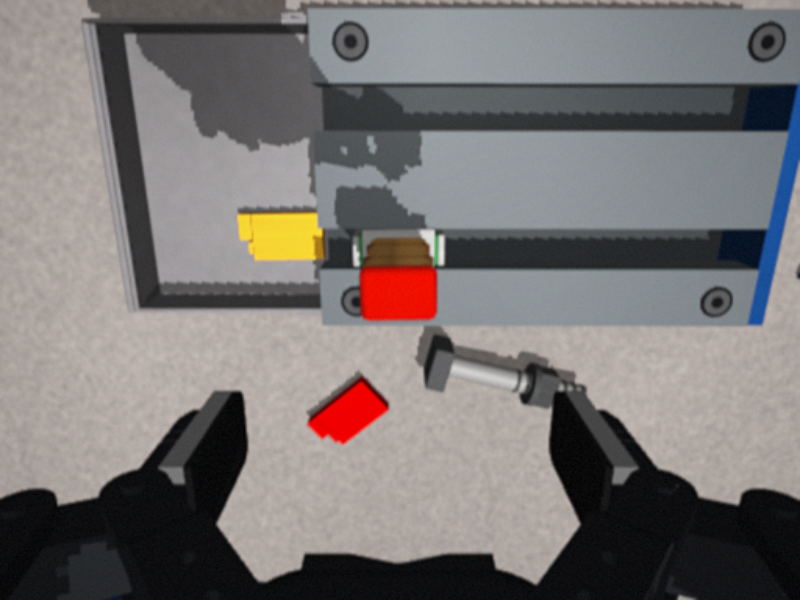

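View pics/s8.png

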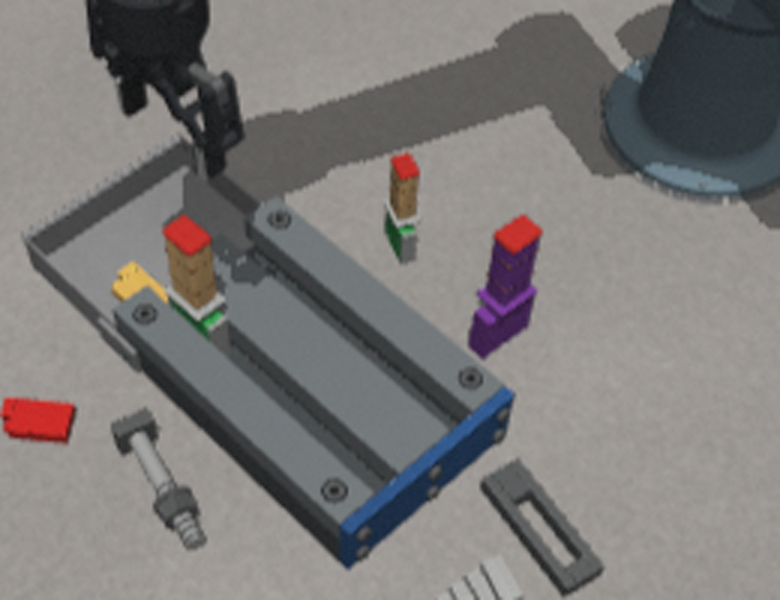

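```bash
python3 - <<'E'
from h import *
c=dict(np.load("w8.npz"));p=np.array([.5485,.0402,.1455]); k=1.5625
w=lambda u,v:((u+.5)/k-.5,(v+.5)/k-.5)
im=cv2.imread("pics/w8.png");cv2.imwrite("pics/w8c.png",cv2.resize(im[190:290,220:380],None,fx=5,fy=5,interpolation=cv2.INTER_CUBIC))
for nm,P in (("floor edge",[.045,-.15,.022]),("top edge31",[.031,-.15,.07]),("top59",[.059,-.15,.07])): print(nm,(proj(c,pl2w(p,P))[0]*k).round(1))
for z in (.018,.036): print(z,[w2pl(p,back(c,w(*x),z))[0].round(4).tolist() for x in ((238,212),(241,240),(255,260),(325,257),(325,230))])
q=np.array([back(c,w(*x),.178) for x in ((361,267),(437,266),(437,319),(363,320))]);print("grip",w2pl(p,q.mean(0)))
E
```

```text
floor edge [328.5 236.3]
top edge31 [318.5 229. ]
top59 [320.4 269.8]
0.018 [[0.0269, -0.2186, 0.018], [0.0484, -0.2183, 0.018], [0.0642, -0.2088, 0.018], [0.0618, -0.1541, 0.018], [0.0407, -0.1532, 0.018]]
0.036 [[0.0243, -0.2131, 0.036], [0.0449, -0.2128, 0.036], [0.06, -0.2038, 0.036], [0.0577, -0.1515, 0.036], [0.0375, -0.1507, 0.036]]
grip [[ 0.04273837 -0.09638343  0.178     ]]
```

View pics/w8c.png

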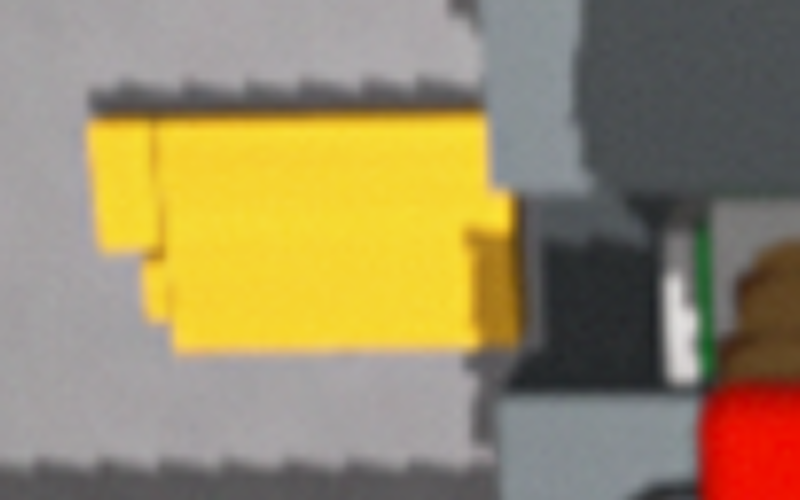

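```bash
python3 - <<'E'
from workcell import ctrl
print(ctrl.hand_in())
E
```

```text
the job is handed in; nothing more can be done
None
```

I lifted the green scraper out of the near slot and set it down in the far slot behind the brass offcut. I pushed until the offcut dropped into the chip trough, drew the scraper back 40 mm, released it and retreated upwards. The job was handed in at about 10.7 s; no verdict is reported.

**Last checks:**
- **Offcut:** it lies flat on the trough floor, centre at about plate (0.045, -0.186). Its measured size at floor height, 64 x 37 mm, matches the real one.
- **Scraper:** it stands upright and free in the far slot, grip at about plate (0.043, -0.096).
- **Gripper:** it is open, well above everything, and the last force readings were below 1 N per axis. By the path it took, it stayed clear of the offcut.
- **Bystanders:** the T-bolt, step block and clamp strap look unmoved in the pictures; I did not measure them.

**One disagreement:** the cameras put the plate's turn at anything from 0.127 to 0.160 rad. I used 0.145 rad, which the close wrist view before insertion confirmed.

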